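# Cover the jar in the lever press and hold it shut

### The arm

A 6-joint arm with a two-finger parallel gripper is mounted at the origin on a cart in front of the work surface, level with it; the furniture and walls round the work are solid. World frame = base frame: x ahead of the robot, y to its left, z up, the work surface at z = 0. Lengths are in m, angles in rad, forces in N, time in s.
With the tool pointing down it reaches from about 0.3 to 0.95 m from the base axis. Payload 3.1 kg.
Tool frame: the origin (TCP) lies midway between the tips of the shut fingers; the grasp point (between the pads) lies 19 mm behind it; z points along the fingers, y is the line along which they close (so a half turn about z gives the same grasp; the last joint's range is limited). The gripper opens to 85 mm and grips with 20 to 120 N. Pads are 22 mm wide; open, the fingers measure 114 mm over their backs; the gripper's body (76 mm by 85 mm) begins 54 mm behind the grasp point. The pads swing forward as they close: fully open they stand 13 mm farther back than shut.
Start: joints at [1.051, 0.308, 1.634, -0, 1.2, -0.07], TCP at [0.272, 0.563, 0.211] pointing down, gripper open.
Joint ranges: [-3.06, 3.06], [-0.79, 1.96], [0.05, 2.63], [-1.19, 4.34], [0.05, 2.64], [-2.94, 2.94]. Speed limits (rad/s): [2.79, 2.79, 3.14, 3.14, 3.14, 3.14].

### API

Orientations are given as a unit quaternion [w, x, y, z].
In Python, from cell import robot, viewer gives the robot as it stands.
- The arm moves only by the tool arm_command, never from a script. Its argument "series" is a list of rows, each an object with "delta_pos": the shift along the world's x, y, z in mm, a list of three; "roll": the turn about the world's z in degrees. A call has exactly 8 rows; each row is the pose to reach, as a shift and turn from the pose commanded when the call began; what a row does not reach only later rows make up. A row lasts 1/12 s, in which the tool goes at most 41.7 mm and 7.16 degrees, less where a joint would pass 70% of its speed; a pose out of reach is approached as far as the arm can. A call with a gripper value outside its range is refused whole. "grip" is the gripper command: -1 is shut, 1 is fully open, values between are in proportion, set as the call begins (left out, the last holds). The fingers move at their own pace and stop on an object; "force" is the grip in N (left out, the last holds). Time passes only in rows, so rows that repeat a pose let the fingers close, or fill a call up. It gives the time, the measured TCP pose, the force, the opening and the grip force at its end, in the units of the state.
- robot.get_state(): the state, without advancing time (a new reading comes with each control period).
- viewer.camera(name): name is "scene" or "top" or "wrist"; returns a dict with "img" (420x560x3 uint8, red, green, blue), "mtx" (3x3 intrinsics, pixels), "R" (3x3) and "t" (3): a world point X has camera coordinates R X + t; the wrist camera has in their place "tool_from_camera" (4x4, takes a point from camera to tool coordinates, whose origin is the TCP and whose axes are the flange's). Camera axes: x right, y down, z forward; pixel columns grow to the right and rows downward; lengths in m; the calibration is good to about 2 mm. A picture is of the moment at which its call begins: read the wrist's pose just before it. There is no depth.
- robot.job_done(): hands the job in; it is judged then, once.
The state is a dict: "time": time; "q": joint angles; "qd": joint speeds; "effort": joint torques, N m; "eef_pos": TCP position; "orientation": TCP orientation; "ft_force": force on the tool from outside, world axes, zero at the start; "moment": the same for the moment, N m; "width": finger opening in m; "gripper_force": force on a finger pad.
Only numpy, scipy, OpenCV 4.12 (cv2) and the standard library are available. Lean on these libraries where they do the work, as an engineer would, in place of code of your own. Each camera call takes 0.05 s, during which the arm holds its last target. There are 200 camera calls.

### The job

Set the loose black cover squarely on the open jar in the bench press, so that it sits seated and level. Only then flip the safety catch all the way over, away from the lever, pull the lever forward and fully down onto the cover, and finish holding it down: do not let go at the end. Leave the yellow spool and the screw dish where they are.

Things in the scene. Friction and masses are not known exactly. Their poses are not given: they have to be found in the camera images.
- cover_center (a point): loose black round cover, 60 g, right way up, 30 mm high: spigot below (24 mm across, 5 mm deep, tapered to 19), disc (48 across, 5 thick), grip knob on top (22 across, 20 tall). This point is half-way up: 15 mm above its lowest face, 10 mm above the disc's underside, 15 mm below the knob's top. Starts right of the press, its place swapped at random with spool and dish
- jar_rim (a point): centre of the flat rim of the open clear jar fixed in the press, 56 mm above the desk; rim 41 mm across outside, about 32 inside. Cover seated: cover_center 10 mm above this point. Axes of the press: -x its front (toward the robot), y left, z up. The raised lever stands 105 mm behind, its plunger juts 38 mm forward at 215 mm height: here a wide gripper should close along y
- press_hinge (a point): middle of the lever's hinge line, 110 mm above the desk, 105 mm behind the jar (+x of the press); axes as the press. The press is fixed to the desk, on a 12 mm base plate 215 x 130 mm
- lever_grip (a point): black sleeve at the middle of the lever's handle bar: round, along y, 18 mm across, 70 mm long; this point is its middle, 180 mm from the hinge line. The lever is a U of two 10 mm steel bars 90 mm apart (45 mm either side of the press's middle) joined by this bar. Axes turn with the lever; with the lever up they are those of the press
- lever (a joint): rad: 0 upright (grip above the hinge, 290 mm above the desk), grows as it is pulled to the front and down, 1.57 at its stop (grip level with the hinge, 110 mm high, 180 mm in front of it). A spring lifts it when let go; it takes 2 to 5 N at the grip, about 10 N at the bottom where its plunger presses the cover. Blocked (to about 0.1) while the catch is on
- presser: spring plunger on the lever with a rubber foot 20 mm across, 105 mm from the hinge; it meets the top of the seated cover's knob at about 1.48 rad of the lever and, with the lever at its stop, presses it with about 9 N, 9 mm pushed in. Origin 10 mm above the foot's face
- catch (a joint): rad: near 0 (up to 0.15 at the start) it blocks: leg lying across in front of the lever's right arm, tab upright; grows as the tab is pushed over to the right (-y of the press), away from the lever; 1.45 at its stop, tab nearly level, leg nearly upright. Lever free from about 0.8. Stiff (about 3 N at the tab), stays where it is left
- catch_pivot (a point): pivot of the steel L-shaped catch, 175 mm above the desk, 155 mm right of the middle of the press, 12 mm in front of the hinge line; the catch turns about the x axis through it. Its post, 16 mm wide, stands 12 to 28 mm behind this point. Axes as the press
- catch_tab (a point): point on the catch's finger tab, 40 mm from the pivot; the tab is a plate 22 mm wide (along x), 6 mm thick (y), its end 58 mm from the pivot, upright at first. The leg is 22 x 12 mm, 125 mm long from the pivot. Axes turn with the catch
- spool: yellow braid spool, 51 mm across, 10 mm high, loose; origin under its centre. Bystander
- dish: shallow steel dish of screws, 67 mm across, 13 mm high, loose; origin under its centre. Bystander
Not all that is in view belongs to the job. What is shaped like the part that bears cover_center but green or pink is not meant.

How it is judged:
On the way, in this order (a step that is already met when the one before it is completed fails the run):
1. the cover sits on the jar, seated and level, with the catch still on and the lever still up (horizontal distance between cover_center and jar_rim below 0.006 m and z of cover_center in the frame of jar_rim between 0.007 and 0.0125 m and angle between cover_center's own z axis and vertical below 0.08 rad and value of joint catch below 0.5 rad and value of joint lever below 0.2 rad), for 0.2 s.
2. the catch is flipped over, with the lever still up and the cover still seated (value of joint catch above 1.1 rad and value of joint lever below 0.25 rad and horizontal distance between cover_center and jar_rim below 0.006 m and z of cover_center in the frame of jar_rim below 0.0125 m), for 0.1 s.
At the end, for the whole second after the job is handed in: Fingers hold the grip (over 1.5 N), lever past 1.5 rad, its plunger pressing over 3 N untouched by the robot; cover within 6 mm of the jar axis, 3 mm in height, tilt under 0.08 rad; catch past 1.1 rad; spool and dish within 30 mm of their starts (value of joint lever above 1.5 rad and velocity of joint lever below 0.1 rad/s and contact force between the fingers and anything else above 1.5 N and contact force between presser and anything else above 3 N and contact force between presser and the arm below 0.2 N and contact force between presser and the fingers below 0.2 N and value of joint catch above 1.1 rad and horizontal distance between cover_center and jar_rim below 0.006 m and z of cover_center in the frame of jar_rim between 0.007 and 0.0125 m and angle between cover_center's own z axis and vertical below 0.08 rad and distance of each of spool, dish from where it was at the start of the episode below 0.03 m); the arm keeps its last pose, push and grip.
It fails at once if the lever is forced past the catch while the catch is on (value of joint lever above 0.5 rad and value of joint catch below 0.4 rad).
It also fails if it takes over 72 s, if anything falls off the work surface, if the arm or the gripper's body presses on something with over 40 N, if the wrist force passes 120 N, or if a joint passes its speed limit or range.

## Working session

There is one attempt and no reset: what is moved stays moved. The work goes in short steps, Python scripts to look and compute and a tool call to move; the robot and the scene stay as the last step left them, time stands still between calls to the robot, and variables do not carry over. Pictures are saved under pics/ and viewed, at most 10 in all, crops included, and the job is handed in when it is done.

Besides the shell and the picture viewer there is one more tool, called after "Emit:" as name(argument=value, ...), one argument or row to a line, values as JSON. arm_command: Moves the arm, as the interface text tells. Its arguments: {"type":"object","properties":{"series":{"type":"array","items":{"type":"object","properties":{"delta_pos":{"type":"array","items":{"type":"number"}},"roll":{"type":"number"}}}},"grip":{"type":"number"},"force":{"type":"number"}},"required":["series"]}

```bash
ls; mkdir -p pics
python3 - <<'E'
from cell import robot, viewer
import cv2,numpy as np
s=robot.get_state(); print(s)
for n in ["scene","top"]:
    c=viewer.camera(n); cv2.imwrite(f"pics/{n}0.png",c["img"][:,:,::-1]); print(n,c["mtx"],c["R"],c["t"]); np.savez(f"pics/{n}0.npz",**c)
E
```

```text
pics
{'time': 0.0, 'q': array([ 1.05129367e+00,  3.09038358e-01,  1.63519357e+00,  2.62538516e-05,
        1.19967022e+00, -6.96912771e-02]), 'qd': array([ 0.00131677, -0.00038494, -0.00152291, -0.00028661,  0.00323674,
       -0.0005626 ]), 'effort': array([-1.04214090e-03, -4.15254915e+01, -2.76661223e+01, -2.01676476e-04,
        1.03570559e-02, -1.27764739e-05]), 'eef_pos': array([0.27132902, 0.56207207, 0.209423  ]), 'orientation': array([-3.46986321e-04,  2.23018933e-01,  9.74813429e-01, -1.10144834e-03]), 'ft_force': array([ 0.37340999, -0.25472939,  0.98667492]), 'moment': array([ 0.07568162, -0.06044392,  0.03342994]), 'gripper_force': 0.0, 'width': 0.08521669743592374}
scene [[470.35054338   0.         272.66541193]
 [  0.         470.35054338 208.06211631]
 [  0.           0.           1.        ]] [[ 5.95113664e-01 -8.03641348e-01 -5.56907131e-04]
 [-5.50178621e-01 -4.06913758e-01 -7.29194541e-01]
 [ 5.85784271e-01  4.34260034e-01 -6.84306226e-01]] [-0.43848892  0.39623889  0.92099869]
top [[386.27919478   0.         278.43358621]
 [  0.         386.27919478 210.18270591]
 [  0.           0.           1.        ]] [[-0.02757756 -0.99930112 -0.02523373]
 [-0.99264     0.03035412 -0.11723677]
 [ 0.11792078  0.02181491 -0.99278336]] [-0.10936266  0.5605469   0.98721688]
```

View pics/scene0.png

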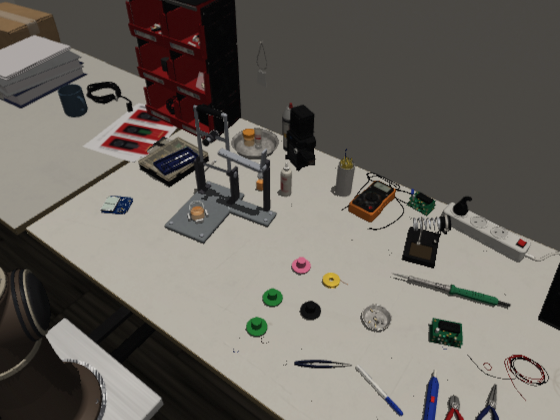

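View pics/top0.png

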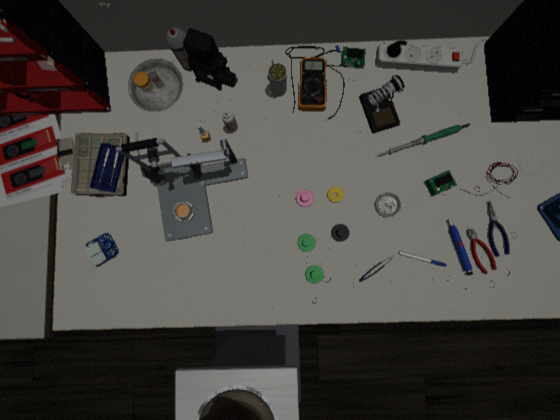

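The scene view shows the cover at about (311,310) and the jar at (198,211). In the top view the cover is at (340,232), the jar at (183,211), and the lever and catch lie near (150–245,155). Next I'll zoom in on the press.

```bash
cat > h.py <<'E'
import numpy as np, cv2
from cell import robot, viewer
def load(n): return dict(np.load(f"pics/{n}.npz"))
def ray(c,p):
    d=c["R"].T@np.linalg.inv(c["mtx"])@np.array([p[0],p[1],1.]); return -c["R"].T@c["t"], d
def onz(c,p,z):
    o,d=ray(c,p); return o+d*(z-o[2])/d[2]
def proj(c,X):
    q=c["mtx"]@(c["R"]@np.asarray(X,float)+c["t"]); return q[:2]/q[2]
def tri(c1,p1,c2,p2):
    o1,d1=ray(c1,p1); o2,d2=ray(c2,p2)
    s=np.linalg.lstsq(np.c_[d1,-d2],o2-o1,rcond=None)[0]
    a,b=o1+d1*s[0],o2+d2*s[1]; return (a+b)/2, np.linalg.norm(a-b)
def shot(n,name):
    c=viewer.camera(n); np.savez(f"pics/{name}.npz",**c); return c
def crop(img,x0,y0,x1,y1,k): return cv2.resize(img[y0:y1,x0:x1,::-1],None,fx=k,fy=k,interpolation=cv2.INTER_CUBIC)
E
python3 - <<'E'
from h import *
S,T=load("scene0"),load("top0")
cv2.imwrite("pics/cs.png",cv2.convertScaleAbs(crop(S["img"],155,95,285,245,4),alpha=1.5)); cv2.imwrite("pics/ct.png",cv2.convertScaleAbs(crop(T["img"],110,125,260,250,5),alpha=1.5))
for n,c,(u,v) in (("S",S,(311,310)),("T",T,(340,232))):
    m=(c["img"].max(2)<70).astype(np.uint8); k,l,st,ce=cv2.connectedComponentsWithStats(m)
    for i in range(1,k):
        if np.hypot(*(ce[i]-[u,v]))<12 and st[i,4]>30: print(n,st[i],ce[i]); 
        if np.hypot(*(ce[i]-[u,v]))<12 and st[i,4]>100:
            print([onz(c,ce[i],z).round(4) for z in (.0075,.015)])
for n,c in(("S",S),("T",T)):
  h=cv2.cvtColor(c["img"],cv2.COLOR_RGB2HSV)
  m=cv2.inRange(h,(24,120,100),(33,255,255));k,l,st,ce=cv2.connectedComponentsWithStats(m)
  for i in range(1,k):
    if st[i,4]>40: print("yel",n,st[i],ce[i],onz(c,ce[i],.01).round(3))
print("dish",onz(S,(376,318),.006),onz(T,(388,205),.006))
E
```

```text
S [300 301  21  19 301] [310.06644518 310.3255814 ]
[array([ 0.4947, -0.2863,  0.0075]), array([ 0.4901, -0.2888,  0.015 ])]
T [331 224  18  17 247] [339.62348178 232.21052632]
[array([ 0.4958, -0.2869,  0.0075]), array([ 0.4953, -0.2859,  0.015 ])]
yel T [328 187  15  15 140] [335.03571429 194.12857143] [ 0.599 -0.279  0.01 ]
dish [ 0.56731517 -0.41746926  0.006     ] [ 0.56519048 -0.42002967  0.006     ]
```

View pics/cs.png

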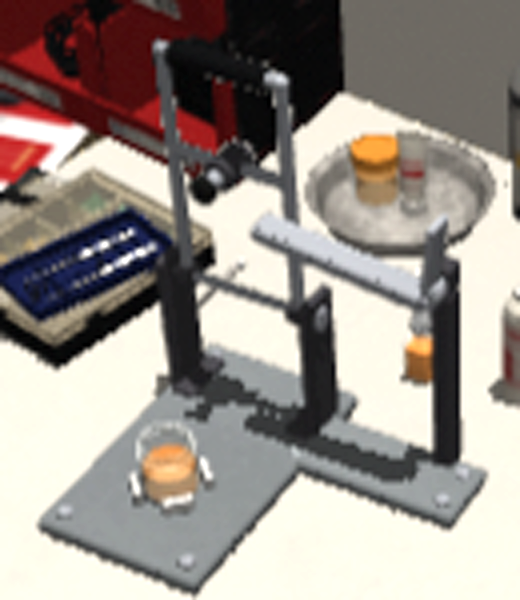

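View pics/ct.png

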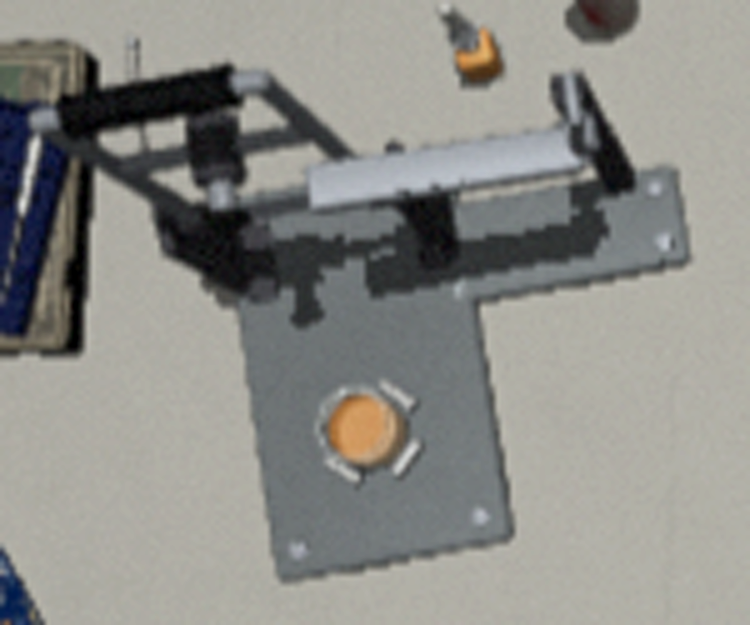

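The crops show the following, in crop pixels. The jar rim is about (168,440) in scene and (362,425) in top. The grip sleeve's middle is about (220,66) in scene and (150,102) in top. The catch tab's tip is about (437,222) in scene and (568,77) in top. The plate's front corners are clear in both. I'll turn these into positions.

```bash
cat > m1.py <<'E'
from h import *
S,T=load("scene0"),load("top0")
s=lambda x,y:(155+(x-1.5)/4,95+(y-1.5)/4); t=lambda x,y:(110+(x-2)/5,125+(y-2)/5)
P={}
for n,p in dict(fl=(283,580),fr=(513,538),ri=(478,300),li=(245,310),br=(690,262),br2=(676,170)).items(): P[n]=onz(T,t(*p),.012); print("T",n,P[n].round(4))
for n,p in dict(fl=(42,525),fr=(197,588),ri=(297,455),br=(450,522),br2=(485,475)).items(): print("S",n,onz(S,s(*p),.012).round(4))
for a,b in (("fl","fr"),("fl","li"),("fr","ri"),("br2","br"),("ri","br")):
    d=P[b]-P[a]; print(a,b,np.degrees(np.arctan2(d[1],d[0])).round(1),np.linalg.norm(d).round(4))
print("rim S",onz(S,s(168,441),.056),"T",onz(T,t(362,425),.056))
print("grip",tri(S,s(220,66),T,t(150,102)))
print("gripends",tri(S,s(172,50),T,t(58,118)),tri(S,s(268,82),T,t(240,86)))
print("tabtip",tri(S,s(437,222),T,t(568,77)))
print("legend(top edge)",tri(S,s(255,222),T,t(310,170)))
E
python3 m1.py
```

```text
T fl [0.4865 0.1782 0.012 ]
T fr [0.5054 0.0541 0.012 ]
T ri [0.6357 0.0723 0.012 ]
T li [0.6343 0.2001 0.012 ]
T br [ 0.6529 -0.0438  0.012 ]
T br2 [ 0.7044 -0.037   0.012 ]
S fl [0.4859 0.1767 0.012 ]
S fr [0.5055 0.0528 0.012 ]
S ri [0.6414 0.0828 0.012 ]
S br [ 0.6525 -0.0437  0.012 ]
S br2 [ 0.7037 -0.0356  0.012 ]
fl fr -81.3 0.1256
fl li 8.4 0.1494
fr ri 7.9 0.1315
br2 br -172.5 0.0519
ri br -81.5 0.1173
rim S [0.56612605 0.12912242 0.056     ] T [0.56338988 0.12360906 0.056     ]
grip (array([0.66761791, 0.14510997, 0.29105982]), np.float64(0.0006977069161824969))
gripends (array([0.66236557, 0.18167848, 0.29196644]), np.float64(0.0018197667503494998)) (array([0.67286808, 0.10930444, 0.29015266]), np.float64(0.0005183265645021869))
tabtip (array([ 0.68996036, -0.01137862,  0.22647484]), np.float64(0.005863258800848819))
legend(top edge) (array([0.66130741, 0.11475256, 0.18828241]), np.float64(0.009229462256807023))
```

Emit:
arm_command(
  series=[
    {"delta_pos": [18,-34,8],"roll": 5},
    {"delta_pos": [36,-68,16],"roll": 10},
    {"delta_pos": [54,-102,24],"roll": 15},
    {"delta_pos": [72,-136,32],"roll": 20},
    {"delta_pos": [90,-170,40],"roll": 25},
    {"delta_pos": [108,-204,48],"roll": 30},
    {"delta_pos": [126,-238,50],"roll": 34},
    {"delta_pos": [144,-272,50],"roll": 34},
  ],
  grip=1,
  force=30,
)

```text
time: 0.77
eef_pos: [0.4165, 0.2893, 0.2614]
orientation: [0.001, -0.073, 0.997, 0.0]
ft_force: [1.4, 0.6, -0.1]
width: 0.0851
gripper_force: 0.0
```

Emit:
arm_command(
  series=[
    {"delta_pos": [17,-33,0]},
    {"delta_pos": [35,-66,0]},
    {"delta_pos": [52,-100,0]},
    {"delta_pos": [70,-133,0]},
    {"delta_pos": [85,-160,0]},
    {"delta_pos": [85,-160,0]},
    {"delta_pos": [85,-160,0]},
    {"delta_pos": [85,-160,0]},
  ],
)

```text
$.series[0]: bad value
```

```bash
cat > wr.py <<'E'
from h import *
from scipy.spatial.transform import Rotation as Ro
def wrist(name):
    s=robot.get_state(); c=viewer.camera("wrist")
    W=np.eye(4); q=s["orientation"]; W[:3,:3]=Ro.from_quat(np.r_[q[1:],q[0]]).as_matrix(); W[:3,3]=s["eef_pos"]
    M=np.linalg.inv(W@c["tool_from_camera"]); d=dict(img=c["img"],mtx=c["mtx"],R=M[:3,:3],t=M[:3,3],tc=c["tool_from_camera"]); np.savez(f"pics/{name}.npz",**d)
    cv2.imwrite(f"pics/{name}.png",c["img"][:,:,::-1]); return d,s
E
python3 - <<'E'
from wr import *
d,s=wrist("w1"); print(s["time"],s["eef_pos"],s["orientation"],s["q"],s["ft_force"]); print(d["tc"].round(3)); 
for p in ((.5637,.1301,.056),(.6676,.1451,.29),(.6676,.1451,.11)): print(proj(d,p))
E
```

```text
0.7667 [0.41653737 0.28930337 0.26141538] [ 7.10424229e-04 -7.31055770e-02  9.97323904e-01  3.18197355e-04] [ 5.21203414e-01  3.11997038e-02  1.85221258e+00 -4.40758621e-05
  1.25662408e+00 -1.19592107e+00] [ 1.4181661   0.55898434 -0.10295871]
[[ 0.001 -0.959 -0.285  0.073]
 [ 1.     0.001 -0.     0.   ]
 [ 0.001 -0.285  0.959 -0.164]
 [ 0.     0.     0.     1.   ]]
[117.81507345 278.50399633]
[-25.57822851 625.15085553]
[108.60133429 390.7953992 ]
```

View pics/w1.png

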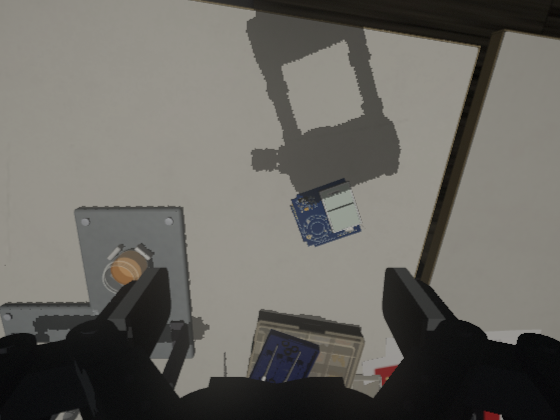

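The wrist view shows the jar rim near (122,277), with the plate's front edge at the top and the lever's foot at (180,350). The second move was refused because its rows had no roll, so I'll resend it.

Emit:
arm_command(
  series=[
    {"delta_pos": [17,-33,0],"roll": 0},
    {"delta_pos": [35,-66,0],"roll": 0},
    {"delta_pos": [52,-100,0],"roll": 0},
    {"delta_pos": [70,-133,0],"roll": 0},
    {"delta_pos": [85,-160,0],"roll": 0},
    {"delta_pos": [85,-160,0],"roll": 0},
    {"delta_pos": [85,-160,0],"roll": 0},
    {"delta_pos": [85,-160,0],"roll": 0},
  ],
)

```text
time: 1.48
eef_pos: [0.5002, 0.1311, 0.2601]
orientation: [-0.001, -0.071, 0.997, 0.0]
ft_force: [0.3, 0.3, 0.4]
width: 0.0854
gripper_force: 0.0
```

Run:
```python
from wr import *
d,s=wrist("w2"); print(s["time"],s["eef_pos"],s["orientation"],s["q"],s["ft_force"]); 
p=proj(d,(.5637,.1301,.056)); print(p)
x,y=p.astype(int); x0,y0=max(x-100,0),max(y-75,0); print(x0,y0)
cv2.imwrite("pics/w2c.png",cv2.convertScaleAbs(crop(d["img"],x0,y0,x0+200,y0+150,4),alpha=1.3))
```

```text
1.4833 [0.50016212 0.13114045 0.26011325] [-7.33081642e-04 -7.13834222e-02  9.97448633e-01  3.06370142e-04] [ 1.71700063e-01  5.45942398e-02  1.83049055e+00  7.95008113e-04
  1.25790543e+00 -1.54222992e+00] [0.25128204 0.3255825  0.40232524]
[266.60432125 230.07027509]
166 155
```

View pics/w2c.png

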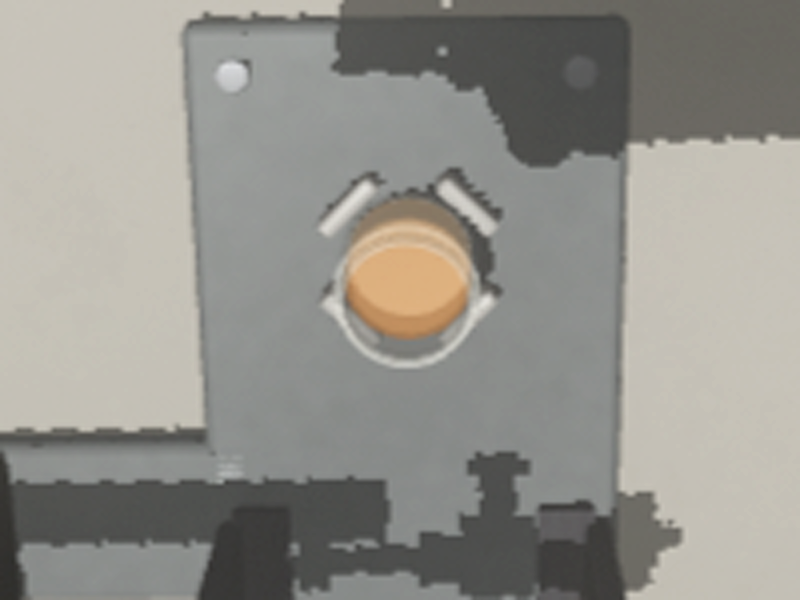

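In the wrist view the jar rim's centre is at about (267.4,229.6) full-frame pixels, against a predicted (266.6,230.1). That puts the jar at about (0.563,0.131). The yaw is already right, so I'll go to the cover now.

Emit:
arm_command(
  series=[
    {"delta_pos": [0,-38,0],"roll": 0},
    {"delta_pos": [0,-77,0],"roll": 0},
    {"delta_pos": [0,-116,0],"roll": 0},
    {"delta_pos": [0,-155,0],"roll": 0},
    {"delta_pos": [0,-194,0],"roll": 0},
    {"delta_pos": [0,-233,0],"roll": 0},
    {"delta_pos": [0,-272,0],"roll": 0},
    {"delta_pos": [0,-311,0],"roll": 0},
  ],
  grip=0.1,
)

```text
time: 2.2
eef_pos: [0.5007, -0.1801, 0.2608]
orientation: [0.0, -0.073, 0.997, 0.0]
ft_force: [0.1, 1.0, 0.5]
width: 0.0468
gripper_force: 0.0
```

Emit:
arm_command(
  series=[
    {"delta_pos": [-2,-36,-10],"roll": 0},
    {"delta_pos": [-4,-71,-20],"roll": 0},
    {"delta_pos": [-5,-107,-40],"roll": 0},
    {"delta_pos": [-5,-107,-70],"roll": 0},
    {"delta_pos": [-5,-107,-100],"roll": 0},
    {"delta_pos": [-5,-107,-120],"roll": 0},
    {"delta_pos": [-5,-107,-120],"roll": 0},
    {"delta_pos": [-5,-107,-120],"roll": 0},
  ],
)

```text
time: 2.87
eef_pos: [0.4953, -0.2851, 0.1394]
orientation: [-0.001, -0.073, 0.997, 0.001]
ft_force: [0.4, 0.6, 1.2]
width: 0.0465
gripper_force: 0.0
```

Run:
```python
from wr import *
d,s=wrist("w3"); print(s["time"],s["eef_pos"],s["orientation"],s["q"],s["ft_force"],s["width"]); 
for p in ((.4945,-.2868,.03),(.4945,-.2868,.01)): print(proj(d,p))
m=(d["img"].max(2)<60).astype(np.uint8); k,l,st,ce=cv2.connectedComponentsWithStats(m)
for i in range(1,k):
    if st[i,4]>200: print(st[i],ce[i])
```

```text
2.8667 [ 0.49527862 -0.28513947  0.13940644] [-0.00133163 -0.07268632  0.99735323  0.00121231] [-5.98704784e-01  2.86916443e-01  1.81746015e+00  2.79780493e-04
  1.04080962e+00 -2.31514417e+00] [0.36909318 0.62229464 1.2017741 ] 0.04649461849919285
[273.69465536 195.46494032]
[273.8005319  189.37258853]
[147  13  90  44 234] [192.05128205  32.36324786]
[ 359   37   60   60 1561] [391.42600897  64.72773863]
[ 359  152   56   53 1944] [383.32458848 180.79320988]
[ 247  162   56   54 2114] [276.48438978 188.4243141 ]
[    0   257   560   163 45387] [278.01881596 367.19104589]
```

View pics/w3.png

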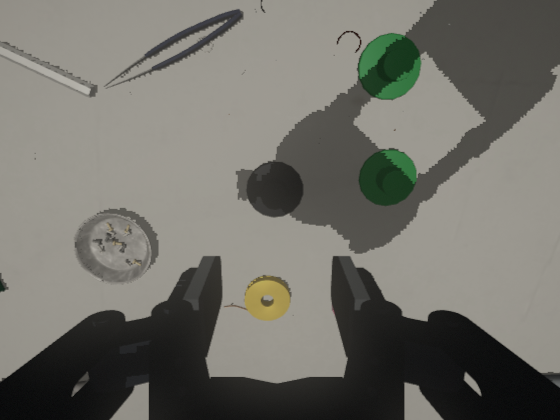

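The cover's disc is centred at about (275,189), within 1 mm of the prediction, with the fingers straddling it. The yellow spool is at (268,299) and the dish at (115,245), both clear. I'll descend and grip the knob.

Emit:
arm_command(
  series=[
    {"delta_pos": [-1,-1,-35],"roll": 0},
    {"delta_pos": [-1,-1,-70],"roll": 0},
    {"delta_pos": [-1,-1,-95],"roll": 0},
    {"delta_pos": [-1,-1,-110],"roll": 0},
    {"delta_pos": [-1,-1,-120],"roll": 0},
    {"delta_pos": [-1,-1,-126],"roll": 0},
    {"delta_pos": [-1,-1,-126],"roll": 0},
    {"delta_pos": [-1,-1,-126],"roll": 0},
  ],
)

```text
time: 3.58
eef_pos: [0.4963, -0.2888, 0.0163]
orientation: [0.001, -0.072, 0.997, -0.001]
ft_force: [-0.2, -0.6, 1.2]
width: 0.0471
gripper_force: 0.0
```

Emit:
arm_command(
  series=[
    {"delta_pos": [0,0,0],"roll": 0},
    {"delta_pos": [0,0,0],"roll": 0},
    {"delta_pos": [0,0,0],"roll": 0},
    {"delta_pos": [0,0,0],"roll": 0},
    {"delta_pos": [0,0,0],"roll": 0},
    {"delta_pos": [0,0,0],"roll": 0},
    {"delta_pos": [0,0,0],"roll": 0},
    {"delta_pos": [0,0,0],"roll": 0},
  ],
  grip=-1,
  force=30,
)

```text
time: 4.25
eef_pos: [0.4947, -0.2882, 0.0146]
orientation: [-0.0, -0.072, 0.997, 0.0]
ft_force: [-1.2, -0.1, 0.3]
width: -0.0002
gripper_force: 0.0
```

The fingers shut on nothing, so I'll look before going on.

Run:
```python
from wr import *
d,s=wrist("w4"); print(s["time"],s["eef_pos"],s["width"])
a=shot("scene","scene1"); b=shot("top","top1")
A=cv2.convertScaleAbs(crop(a["img"],240,240,400,360,2.5),alpha=1.4); B=cv2.convertScaleAbs(crop(b["img"],270,170,430,290,2.5),alpha=1.4)
C=cv2.resize(d["img"][:,:,::-1],(400,300)); C=cv2.convertScaleAbs(C,alpha=1.8)
E=cv2.convertScaleAbs(crop(load("w3")["img"],175,115,375,265,2),alpha=2)
cv2.imwrite("pics/mix.png",np.vstack([np.hstack([A,B]),np.hstack([C,E])]))
```

```text
4.25 [ 0.49472951 -0.28815562  0.01462253] -0.00024223763589994554
```

View pics/mix.png

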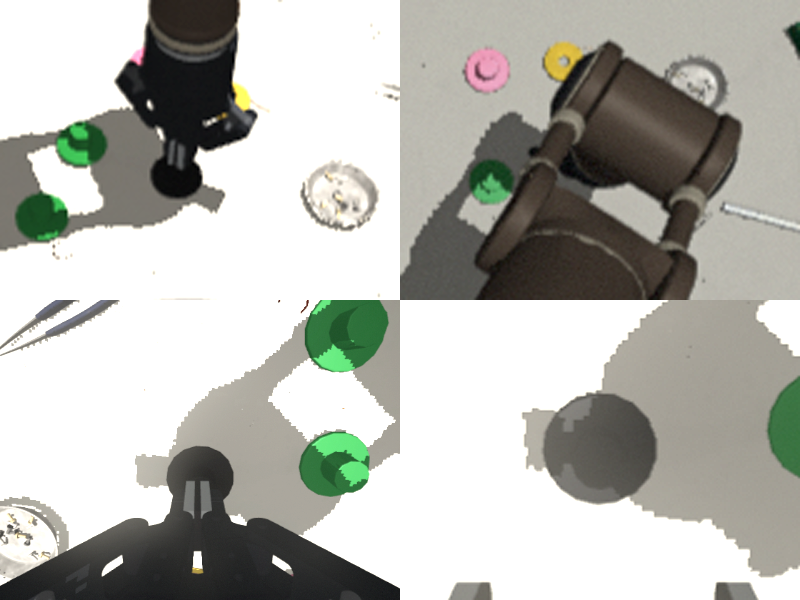

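Run:
```python
from h import *
def enh(n,x0,y0,x1,y1,k):
    i=cv2.cvtColor(load(n)["img"],cv2.COLOR_RGB2GRAY)[y0:y1,x0:x1]; i=cv2.resize(i,(400,300),interpolation=cv2.INTER_CUBIC)
    return cv2.convertScaleAbs(i,alpha=k)
M=[enh("w4",180,160,380,310,5),enh("w3",225,150,325,225,3.5),enh("scene0",287,292,335,328,5),enh("scene1",280,280,340,325,5)]
cv2.imwrite("pics/mix2.png",np.vstack([np.hstack(M[:2]),np.hstack(M[2:])]))
```

```text
(no output)
```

View pics/mix2.png

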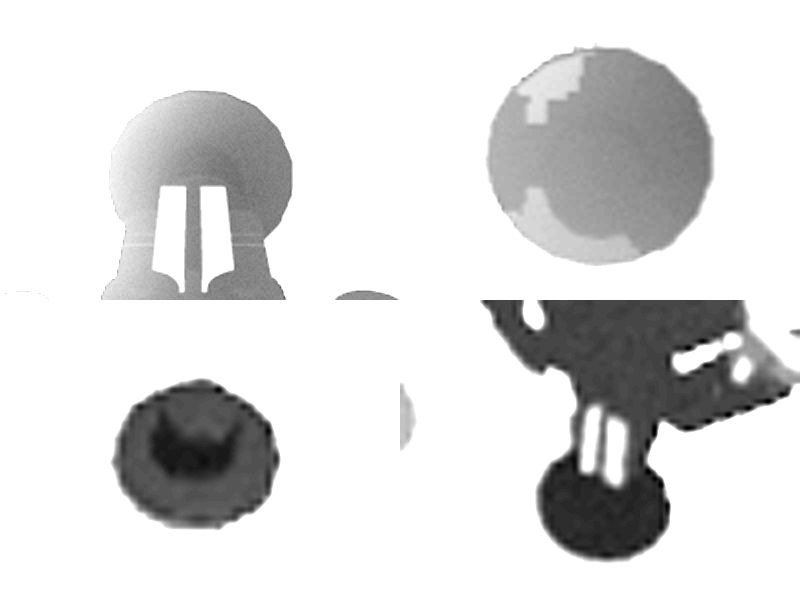

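The montage shows a knob on the untouched cover (a dark crescent at disc centre, lower left). In the wrist view the shut fingertips end near the disc's centre at crop (195,185). I'll check this against projections.

Run:
```python
from h import *
a=np.linspace(0,2*np.pi,73)
def circ(d,x,y,z,r): return np.array([proj(d,(x+r*np.cos(t),y+r*np.sin(t),z)) for t in a])
def ext(p): return np.r_[p.min(0),p.max(0)].round(1)
d=load("w4")
f=lambda u,v:(180+u/2,160+v/2)
print("seen disc l/r/top",f(110,170),f(292,170),f(200,91),"tips",f(195,185))
for z in (.010,.005): print("pred disc",z,ext(circ(d,.4945,-.286,z,.024)))
print("pred knobtop",ext(circ(d,.4945,-.286,.03,.011)))
for z in (.0146,.02,.03): print("TCP at",z,proj(d,(.4947,-.2882,z)))
w=load("w3"); print("w3 disc pred",ext(circ(w,.4945,-.286,.01,.024)),"seen 247 162 303 216")
print("w3 knob pred",ext(circ(w,.4945,-.286,.03,.011)))
S=load("scene0"); print("S disc",ext(circ(S,.4945,-.286,.01,.024)),"seen 300 301 321 320; knob",ext(circ(S,.4945,-.286,.03,.011)), "cres bottom",287+195/400*48,292+178/300*36, "l/r",287+150*.12,287+240*.12)
```

```text
seen disc l/r/top (235.0, 245.0) (326.0, 245.0) (280.0, 205.5) tips (277.5, 252.5)
pred disc 0.01 [232.5 204.6 327.9 292.8]
pred disc 0.005 [233.6 201.8 326.5 288. ]
pred knobtop [256.2 245.6 305.  290. ]
TCP at 0.0146 [275.75339895 253.92797055]
TCP at 0.02 [275.73635518 258.58417409]
TCP at 0.03 [275.7019326  267.98811307]
w3 disc pred [246.  160.9 303.5 216.9] seen 247 162 303 216
w3 knob pred [260.6 181.8 288.8 209.1]
S disc [299.5 301.  320.4 318.6] seen 300 301 321 320; knob [305.6 300.5 315.3 308.6] cres bottom 310.4 313.36 l/r 305.0 315.8
```

Run:
```python
from h import *
d=load("w4");S=load("scene1")
print(tri(S,(312.5,308),d,(266.5,252.5)),tri(S,(308.2,305.8),d,(286,252.5)))
for z in (.012,.02,.03,.035): print(z,proj(d,(.4837,-.288,z)),proj(S,(.4837,-.288,z)))
a=np.linspace(0,2*np.pi,73); p=np.array([proj(S,(.4945+.024*np.cos(t),-.286+.024*np.sin(t),.01)) for t in a]); print(p.min(0),p.max(0))
m=(S["img"].max(2)<60)[300:330,290:330]; print([int(np.flatnonzero(r).min()+290) if r.any() else 0 for r in m],[int(np.flatnonzero(r).max()+290) if r.any() else 0 for r in m])
```

```text
(array([ 0.48972092, -0.2937368 ,  0.02787814]), np.float64(0.0020442271316171256)) (array([ 0.48443379, -0.2855979 ,  0.03600435]), np.float64(0.0010629310508232603))
0.012 [279.39165212 231.31369468] [308.15239786 312.82339974]
0.02 [279.53064112 237.31404446] [308.33274515 310.78668116]
0.03 [279.72313473 245.62426381] [308.56080199 308.21116381]
0.035 [279.82830864 250.16476906] [308.6759395  306.91087978]
[299.50732763 301.02561376] [320.44781713 318.62879276]
[305, 305, 305, 304, 302, 301, 301, 300, 300, 300, 300, 300, 301, 301, 301, 302, 303, 304, 306, 309, 0, 0, 0, 0, 0, 0, 0, 0, 0, 0] [318, 317, 317, 316, 316, 317, 318, 319, 319, 319, 320, 320, 320, 320, 319, 319, 318, 317, 315, 313, 0, 0, 0, 0, 0, 0, 0, 0, 0, 0]
```

Run:
```python
from h import *
for n,tcp,ho,row in (("w3",(.4953,-.2851,.1394),.0233,257),("w1",(.4165,.2893,.2614),.0426,268)):
    d=load(n); th=np.radians(8.4); ex=np.array([np.cos(th),np.sin(th),0]); ey=np.array([-np.sin(th),np.cos(th),0])
    for xo in (-.011,0,.011):
        for dz in (0,.01,.02,.03): print(n,"xo",xo,"dz",dz,[proj(d,np.array(tcp)+xo*ex+s*ho*ey+[0,0,dz]).round(0) for s in (-1,1)],"seen row",row)
g=cv2.cvtColor(load("w4")["img"],cv2.COLOR_RGB2GRAY); print(g[235:300:3,254:304:2])
```

```text
w3 xo -0.011 dz 0 [array([228., 233.]), array([324., 233.])] seen row 257
w3 xo -0.011 dz 0.01 [array([225., 241.]), array([327., 241.])] seen row 257
w3 xo -0.011 dz 0.02 [array([222., 250.]), array([330., 249.])] seen row 257
w3 xo -0.011 dz 0.03 [array([218., 259.]), array([334., 259.])] seen row 257
w3 xo 0 dz 0 [array([228., 254.]), array([323., 254.])] seen row 257
w3 xo 0 dz 0.01 [array([226., 263.]), array([326., 263.])] seen row 257
w3 xo 0 dz 0.02 [array([223., 273.]), array([329., 273.])] seen row 257
w3 xo 0 dz 0.03 [array([219., 284.]), array([333., 284.])] seen row 257
w3 xo 0.011 dz 0 [array([229., 274.]), array([323., 274.])] seen row 257
w3 xo 0.011 dz 0.01 [array([227., 284.]), array([325., 284.])] seen row 257
w3 xo 0.011 dz 0.02 [array([224., 295.]), array([328., 295.])] seen row 257
w3 xo 0.011 dz 0.03 [array([221., 308.]), array([331., 307.])] seen row 257
w1 xo -0.011 dz 0 [array([188., 233.]), array([364., 233.])] seen row 268
w1 xo -0.011 dz 0.01 [array([182., 241.]), array([369., 241.])] seen row 268
w1 xo -0.011 dz 0.02 [array([177., 250.]), array([375., 25
[... 1742 characters left out ...]
69 67 68 47 30 30 29 35 67 66 66 65 66 65 55 27 27 26
  29]
 [43 42 58 69 69 69 68 68 67 41 30 30 26 36 66 66 66 66 66 67 59 29 29 28
  31]
 [40 38 65 69 69 68 68 69 67 42 30 26 29 34 67 66 66 66 66 65 60 25 26 27
  28]
 [40 40 69 69 69 68 68 68 68 40 29 29 28 36 67 66 66 66 66 66 65 26 26 26
  27]
 [40 41 70 69 70 69 68 68 67 36 30 29 28 32 65 66 65 66 66 66 65 33 28 27
  26]
 [40 45 70 70 69 69 68 68 68 35 30 28 27 31 66 66 66 66 66 66 65 41 28 26
  28]
 [38 49 69 69 69 69 68 68 67 35 28 27 27 30 65 65 66 65 65 66 66 54 24 26
  26]
 [39 39 49 62 71 75 75 75 74 31 31 30 28 29 73 73 73 73 71 67 41 32 27 25
  28]
 [38 38 36 35 34 33 60 79 79 32 32 30 30 29 78 77 65 27 27 26 27 24 27 25
  26]]
```

The visible fingertips sit about 20 mm behind the reported TCP. Three readings agree: the wrist views, the scene triangulation (z≈0.032), and the empty close just above the 30 mm knob. I'll reopen and lower about 20 mm while watching the force, then close.

Emit:
arm_command(
  series=[
    {"delta_pos": [0,1,0],"roll": 0},
    {"delta_pos": [0,1,0],"roll": 0},
    {"delta_pos": [0,1,0],"roll": 0},
    {"delta_pos": [0,1,0],"roll": 0},
    {"delta_pos": [0,1,-5],"roll": 0},
    {"delta_pos": [0,1,-10],"roll": 0},
    {"delta_pos": [0,1,-12],"roll": 0},
    {"delta_pos": [0,1,-12],"roll": 0},
  ],
  grip=0.1,
)

```text
time: 5.07
eef_pos: [0.4939, -0.2866, 0.0016]
orientation: [-0.001, -0.072, 0.997, 0.001]
ft_force: [0.8, 0.8, -0.1]
width: 0.0469
gripper_force: 0.0
```

Emit:
arm_command(
  series=[
    {"delta_pos": [0,0,-2],"roll": 0},
    {"delta_pos": [0,0,-4],"roll": 0},
    {"delta_pos": [0,0,-6],"roll": 0},
    {"delta_pos": [0,0,-7],"roll": 0},
    {"delta_pos": [0,0,-8],"roll": 0},
    {"delta_pos": [0,0,-8],"roll": 0},
    {"delta_pos": [0,0,-8],"roll": 0},
    {"delta_pos": [0,0,-8],"roll": 0},
  ],
)

```text
time: 5.73
eef_pos: [0.4948, -0.2872, -0.0052]
orientation: [0.0, -0.072, 0.997, -0.0]
ft_force: [-0.4, -1.0, -0.1]
width: 0.0467
gripper_force: 0.0
```

Emit:
arm_command(
  series=[
    {"delta_pos": [0,0,0],"roll": 0},
    {"delta_pos": [0,0,0],"roll": 0},
    {"delta_pos": [0,0,0],"roll": 0},
    {"delta_pos": [0,0,0],"roll": 0},
    {"delta_pos": [0,0,0],"roll": 0},
    {"delta_pos": [0,0,0],"roll": 0},
    {"delta_pos": [0,0,0],"roll": 0},
    {"delta_pos": [0,0,0],"roll": 0},
  ],
  grip=-1,
  force=30,
)

```text
time: 6.4
eef_pos: [0.4949, -0.2873, -0.0051]
orientation: [0.0, -0.072, 0.997, -0.0]
ft_force: [-0.2, 0.3, 2.5]
width: 0.0207
gripper_force: 29.4
```

The knob is gripped at 20.7 mm with 29 N. Next I'll lift and carry it over.

Emit:
arm_command(
  series=[
    {"delta_pos": [0,0,5],"roll": 0},
    {"delta_pos": [0,0,20],"roll": 0},
    {"delta_pos": [0,0,45],"roll": 0},
    {"delta_pos": [0,0,75],"roll": 0},
    {"delta_pos": [0,0,105],"roll": 0},
    {"delta_pos": [0,15,130],"roll": 0},
    {"delta_pos": [0,40,140],"roll": 0},
    {"delta_pos": [0,70,140],"roll": 0},
  ],
)

```text
time: 7.07
eef_pos: [0.4976, -0.2191, 0.1388]
orientation: [0.004, -0.071, 0.997, -0.002]
ft_force: [1.4, 1.5, -0.9]
width: 0.0203
gripper_force: 29.5
```

Emit:
arm_command(
  series=[
    {"delta_pos": [0,33,0],"roll": 0},
    {"delta_pos": [0,66,0],"roll": 0},
    {"delta_pos": [0,99,0],"roll": 0},
    {"delta_pos": [0,132,0],"roll": 0},
    {"delta_pos": [0,165,0],"roll": 0},
    {"delta_pos": [0,198,0],"roll": 0},
    {"delta_pos": [0,231,0],"roll": 0},
    {"delta_pos": [0,264,0],"roll": 0},
  ],
)

```text
time: 7.73
eef_pos: [0.4942, 0.0484, 0.1346]
orientation: [-0.0, -0.072, 0.997, 0.0]
ft_force: [0.3, 1.0, -0.8]
width: 0.0203
gripper_force: 29.5
```

Emit:
arm_command(
  series=[
    {"delta_pos": [6,28,0],"roll": 0},
    {"delta_pos": [16,54,0],"roll": 0},
    {"delta_pos": [30,72,0],"roll": 0},
    {"delta_pos": [45,82,-5],"roll": 0},
    {"delta_pos": [58,84,-15],"roll": 0},
    {"delta_pos": [68,84,-25],"roll": 0},
    {"delta_pos": [68,84,-30],"roll": 0},
    {"delta_pos": [68,84,-30],"roll": 0},
  ],
)

```text
time: 8.4
eef_pos: [0.561, 0.1306, 0.1028]
orientation: [-0.002, -0.072, 0.997, -0.0]
ft_force: [-0.4, -0.2, 0.0]
width: 0.0207
gripper_force: 29.5
```

Run:
```python
from wr import *
print(onz(load("w2"),(267.4,229.6),.056))
d,s=wrist("w5"); print(s["time"],s["eef_pos"],s["orientation"],s["q"],s["ft_force"],s["width"],s["gripper_force"])
a=shot("scene","scene2"); b=shot("top","top2")
A=cv2.convertScaleAbs(crop(a["img"],145,140,265,230,3.33),alpha=1.5)[:300,:400]
B=cv2.convertScaleAbs(crop(b["img"],120,140,240,230,3.33),alpha=1.5)[:300,:400]
C=cv2.convertScaleAbs(cv2.resize(d["img"][:,:,::-1],(400,300)),alpha=1.8); D=cv2.convertScaleAbs(crop(d["img"],180,160,380,310,2),alpha=2)
cv2.imwrite("pics/mix3.png",np.vstack([np.hstack([h for h in (A,np.zeros_like(C))]) if A.shape==C.shape else np.hstack([C,C]),np.hstack([C,D])]))
# cover disc in scene: dark blob check handled by eye; predicted rim/cover pixels
e=s["eef_pos"]; print("rim S",proj(a,(.5632,.1307,.056)),"cover S",proj(a,e+[0,0,.0203]))
```

```text
[0.56304138 0.13087778 0.056     ]
8.4 [0.56099132 0.13056025 0.10275758] [-2.17792860e-03 -7.17240467e-02  9.97422120e-01 -1.82283393e-04] [ 1.53071679e-01  3.42961002e-01  1.82806622e+00 -1.16995922e-05
  9.74936510e-01 -1.56128977e+00] [-0.37713382 -0.20660201  0.01737875] 0.02067955709206628 29.469769299030304
rim S [195.44833955 205.23107071] cover S [191.98636907 186.79188099]
```

Run:
```python
from wr import *
d=load("w5"); e=np.array([.56099,.13056,.10276])
a=np.linspace(0,2*np.pi,181)
for dx in (-.003,0,.003):
  for z in (.0153,.0103):
    p=np.array([proj(d,e+[dx+.024*np.cos(t),.024*np.sin(t),z]) for t in a]); print(dx,z,"l,top,r",p[:,0].min().round(1),p[:,1].min().round(1),p[:,0].max().round(1))
g=cv2.cvtColor(d["img"],cv2.COLOR_RGB2GRAY); print(g[190:232:2,277]); 
for r in (225,235,245): print(r,g[r,215:260:2],g[r,300:345:2])
```

```text
-0.003 0.0153 l,top,r 223.2 210.6 330.4
-0.003 0.0103 l,top,r 224.7 207.3 328.8
0 0.0153 l,top,r 222.5 217.2 329.1
0 0.0103 l,top,r 224.0 213.7 327.6
0.003 0.0153 l,top,r 221.8 223.7 327.9
0.003 0.0103 l,top,r 223.3 220.0 326.4
[116 144 187 177 158 178 172 171 171 171 171 171 171 130  42  43  41  40
  41  40  40]
225 [139 138 137 137 137 138 137 137 137 137 135 135 125 133 171 171  92  45
  46  46  45  44  44] [37 37 35 34 75 95 75 68 69 67 68 69 68 68 69 70 69 69 68 68 69 70 70]
235 [137 138 138 139 138 137 136 136 135 135  70  46  46  46  46  43  44  43
  43  42  42  41  41] [34 35 34 35 34 33 34 34 33 53 69 68 69 68 69 69 69 69 70 69 71 71 71]
245 [138 137 136 136 136 135 135  88  47  45  44  43  43  42  42  41  41  41
  39  38  39  38  37] [32 32 33 33 32 32 33 32 32 32 33 33 49 69 69 70 70 70 69 70 71 70 70]
```

The held disc sits within about 1.5 mm of the TCP, and in the wrist frame it's within 1 mm of the jar axis. I'll lower it onto the rim.

Emit:
arm_command(
  series=[
    {"delta_pos": [0,0,-12],"roll": 0},
    {"delta_pos": [0,0,-25],"roll": 0},
    {"delta_pos": [0,0,-36],"roll": 0},
    {"delta_pos": [0,0,-44],"roll": 0},
    {"delta_pos": [0,0,-49],"roll": 0},
    {"delta_pos": [0,0,-53],"roll": 0},
    {"delta_pos": [0,0,-55],"roll": 0},
    {"delta_pos": [0,0,-55],"roll": 0},
  ],
)

```text
time: 9.22
eef_pos: [0.5625, 0.1308, 0.0491]
orientation: [-0.0, -0.072, 0.997, -0.0]
ft_force: [0.5, 0.5, -0.9]
width: 0.0205
gripper_force: 29.5
```

Emit:
arm_command(
  series=[
    {"delta_pos": [0,0,-1],"roll": 0},
    {"delta_pos": [0,0,-1],"roll": 0},
    {"delta_pos": [0,0,-2],"roll": 0},
    {"delta_pos": [0,0,-2],"roll": 0},
    {"delta_pos": [0,0,-3],"roll": 0},
    {"delta_pos": [0,0,-3],"roll": 0},
    {"delta_pos": [0,0,-3],"roll": 0},
    {"delta_pos": [0,0,-3],"roll": 0},
  ],
)

```text
time: 9.88
eef_pos: [0.5628, 0.1308, 0.0467]
orientation: [0.0, -0.072, 0.997, -0.0]
ft_force: [-0.3, 0.6, -0.8]
width: 0.0204
gripper_force: 29.5
```

Emit:
arm_command(
  series=[
    {"delta_pos": [0,0,-1],"roll": 0},
    {"delta_pos": [0,0,-1],"roll": 0},
    {"delta_pos": [0,0,-2],"roll": 0},
    {"delta_pos": [0,0,-2],"roll": 0},
    {"delta_pos": [0,0,-2],"roll": 0},
    {"delta_pos": [0,0,-2],"roll": 0},
    {"delta_pos": [0,0,-2],"roll": 0},
    {"delta_pos": [0,0,-2],"roll": 0},
  ],
)

```text
time: 10.55
eef_pos: [0.5632, 0.1309, 0.0458]
orientation: [0.0, -0.072, 0.997, 0.0]
ft_force: [-1.1, -0.5, 5.3]
width: 0.0204
gripper_force: 30.2
```

Contact came at 0.0458, where the seat was predicted at 0.0457, with 5 N. I'll release and lift off.

Emit:
arm_command(
  series=[
    {"delta_pos": [0,0,1],"roll": 0},
    {"delta_pos": [0,0,1],"roll": 0},
    {"delta_pos": [0,0,1],"roll": 0},
    {"delta_pos": [0,0,1],"roll": 0},
    {"delta_pos": [0,0,5],"roll": 0},
    {"delta_pos": [0,0,15],"roll": 0},
    {"delta_pos": [0,0,30],"roll": 0},
    {"delta_pos": [0,0,50],"roll": 0},
  ],
  grip=0.1,
)

```text
time: 11.22
eef_pos: [0.5615, 0.1306, 0.0944]
orientation: [-0.002, -0.072, 0.997, -0.0]
ft_force: [-0.3, -0.4, -0.7]
width: 0.0469
gripper_force: 0.0
```

Emit:
arm_command(
  series=[
    {"delta_pos": [-30,0,10],"roll": 0},
    {"delta_pos": [-65,0,30],"roll": 0},
    {"delta_pos": [-90,0,60],"roll": 0},
    {"delta_pos": [-90,0,95],"roll": 0},
    {"delta_pos": [-90,0,130],"roll": 0},
    {"delta_pos": [-90,0,160],"roll": 0},
    {"delta_pos": [-90,0,170],"roll": 0},
    {"delta_pos": [-90,0,170],"roll": 0},
  ],
)

```text
time: 11.88
eef_pos: [0.4754, 0.1314, 0.2693]
orientation: [0.005, -0.072, 0.997, 0.0]
ft_force: [0.6, 0.4, -0.2]
width: 0.0469
gripper_force: 0.0
```

Run:
```python
from wr import *
d,s=wrist("w6"); print(s["time"],s["eef_pos"],s["orientation"],s["q"],s["ft_force"])
p=proj(d,(.563,.1309,.066)); print("pred center",p)
m=(d["img"].max(2)<60).astype(np.uint8); k,l,st,ce=cv2.connectedComponentsWithStats(m)
for i in range(1,k):
    if st[i,4]>150: print(st[i],ce[i])
A=cv2.convertScaleAbs(crop(d["img"],*(lambda x,y:(x-100,y-75,x+100,y+75))(*p.astype(int)),2),alpha=1.6)
b=shot("scene","scene3"); B=cv2.convertScaleAbs(crop(b["img"],155,95,285,245,4),alpha=1.6); B=B[:600,:400]
C=cv2.convertScaleAbs(crop(load("scene0")["img"],205,140,285,200,5),alpha=1.6)
cv2.imwrite("pics/fin.png",np.hstack([B,np.vstack([A,C])]))
a=np.linspace(0,2*np.pi,181)
for z,r in ((.061,.024),(.056,.024),(.081,.011)):
    P=np.array([proj(d,(.563+r*np.cos(t),.1309+r*np.sin(t),z)) for t in a]); print("wrist",z,P.min(0).round(1),P.max(0).round(1))
    P=np.array([proj(b,(.563+r*np.cos(t),.1309+r*np.sin(t),z)) for t in a]); print("scene",z,P.min(0).round(1),P.max(0).round(1))
m=(b["img"].max(2)<60).astype(np.uint8); k,l,st,ce=cv2.connectedComponentsWithStats(m)
for i in range(1,k):
    if st[i,4]>100 and st[i,0]<270 and st[i,1]>90 and st[i,1]<230: print("S",st[i],ce[i])
```

```text
11.8833 [0.47537463 0.13135371 0.26932968] [ 4.52612061e-03 -7.18017912e-02  9.97408528e-01  4.96128867e-04] [ 1.81274566e-01 -9.45446501e-03  1.87721722e+00 -2.21067015e-06
  1.26472341e+00 -1.53324986e+00] [ 0.61724679  0.37587073 -0.16505352]
pred center [264.1471719  248.65688199]
[ 521  208   39   99 1126] [543.15541741 263.9982238 ]
[ 244  227   42   39 1297] [264.82806476 245.98766384]
[    0   256   560   164 48917] [280.09191079 363.8061819 ]
[531 337  29  26 587] [546.879046   349.99148211]
wrist 0.061 [242.7 226.6] [285.9 266.4]
scene 0.061 [186.1 197.9] [204.1 210. ]
wrist 0.056 [243.1 225. ] [285.8 264.4]
scene 0.056 [186.4 199.3] [204.3 211.4]
wrist 0.081 [253.3 244.8] [274.1 263.8]
scene 0.081 [190.1 195.6] [198.4 201.1]
S [110 139  28  10 187] [123.50802139 143.7540107 ]
S [    0   161   282   259 23921] [ 93.13435893 342.00171398]
```

The seated cover's blob spans cols 244–286 and rows 227–266, which matches the prediction to about 1 mm, so it's seated and level. Now for the catch: I'll shut the fingers, turn -90° and approach the tab's left side from above.

Emit:
arm_command(
  series=[
    {"delta_pos": [3,-14,3],"roll": -7},
    {"delta_pos": [6,-28,6],"roll": -14},
    {"delta_pos": [9,-42,10],"roll": -21},
    {"delta_pos": [12,-56,10],"roll": -28},
    {"delta_pos": [15,-70,10],"roll": -35},
    {"delta_pos": [18,-85,10],"roll": -42},
    {"delta_pos": [22,-100,10],"roll": -49},
    {"delta_pos": [27,-113,10],"roll": -56},
  ],
  grip=-1,
)

```text
time: 12.65
eef_pos: [0.4978, 0.017, 0.2712]
orientation: [-0.003, 0.408, 0.913, -0.001]
ft_force: [0.1, 1.2, -0.0]
width: 0.0001
gripper_force: 0.0
```

Emit:
arm_command(
  series=[
    {"delta_pos": [15,0,0],"roll": -7},
    {"delta_pos": [35,0,0],"roll": -14},
    {"delta_pos": [55,0,0],"roll": -21},
    {"delta_pos": [80,0,0],"roll": -28},
    {"delta_pos": [105,0,0],"roll": -34},
    {"delta_pos": [130,0,0],"roll": -34},
    {"delta_pos": [130,0,0],"roll": -34},
    {"delta_pos": [130,0,0],"roll": -34},
  ],
)

```text
time: 13.32
eef_pos: [0.6286, 0.0178, 0.2705]
orientation: [-0.003, 0.655, 0.756, -0.002]
ft_force: [0.4, 0.2, -0.2]
width: -0.0002
gripper_force: 0.0
```

Run:
```python
from h import *
s=robot.get_state(); print(s["time"],s["eef_pos"],s["orientation"],s["q"],s["ft_force"],s["width"])
q=s["orientation"]; print(np.degrees(2*np.arctan2(q[2],q[1]))-90)
```

```text
13.3167 [0.62864448 0.0177826  0.27048505] [-0.00274096  0.65451508  0.75604082 -0.00218704] [-4.09411813e-02  2.73475470e-01  1.55591119e+00 -6.23606569e-06
  1.31921914e+00 -1.84643186e-01] [ 0.40577876  0.24396989 -0.18108842] -0.00017070692925527536
8.233608538551792
```

Emit:
arm_command(
  series=[
    {"delta_pos": [18,0,0],"roll": 0},
    {"delta_pos": [36,1,0],"roll": 0},
    {"delta_pos": [36,1,-15],"roll": 0},
    {"delta_pos": [36,1,-35],"roll": 0},
    {"delta_pos": [36,1,-55],"roll": 0},
    {"delta_pos": [36,1,-68],"roll": 0},
    {"delta_pos": [36,1,-72],"roll": 0},
    {"delta_pos": [36,1,-72],"roll": 0},
  ],
)

```text
time: 13.98
eef_pos: [0.6635, 0.0189, 0.2001]
orientation: [-0.002, 0.655, 0.756, -0.002]
ft_force: [0.2, -0.4, -0.8]
width: -0.0
gripper_force: 0.0
```

Emit:
arm_command(
  series=[
    {"delta_pos": [1,-7,0],"roll": 0},
    {"delta_pos": [2,-14,0],"roll": 0},
    {"delta_pos": [3,-19,0],"roll": 0},
    {"delta_pos": [3,-24,0],"roll": 0},
    {"delta_pos": [4,-29,-1],"roll": 0},
    {"delta_pos": [5,-34,-2],"roll": 0},
    {"delta_pos": [6,-39,-4],"roll": 0},
    {"delta_pos": [6,-44,-6],"roll": 0},
  ],
)

```text
time: 14.65
eef_pos: [0.673, -0.0255, 0.1975]
orientation: [0.001, 0.655, 0.756, 0.001]
ft_force: [1.1, 3.0, 1.8]
width: 0.0002
gripper_force: 1.7
```

Emit:
arm_command(
  series=[
    {"delta_pos": [1,-4,-3],"roll": 0},
    {"delta_pos": [2,-8,-6],"roll": 0},
    {"delta_pos": [2,-12,-9],"roll": 0},
    {"delta_pos": [3,-15,-13],"roll": 0},
    {"delta_pos": [3,-18,-17],"roll": 0},
    {"delta_pos": [3,-20,-21],"roll": 0},
    {"delta_pos": [3,-20,-21],"roll": 0},
    {"delta_pos": [3,-20,-21],"roll": 0},
  ],
)

```text
time: 15.32
eef_pos: [0.6733, -0.0456, 0.1742]
orientation: [-0.001, 0.655, 0.756, -0.001]
ft_force: [0.1, 0.5, 0.1]
width: 0.0
gripper_force: 0.0
```

Run:
```python
from wr import *
s=robot.get_state(); print(s["time"],s["eef_pos"],s["ft_force"])
b=shot("scene","scene4"); B=cv2.convertScaleAbs(crop(b["img"],155,70,305,235,3),alpha=1.5)
d,s=wrist("w7"); C=cv2.convertScaleAbs(cv2.resize(d["img"][:,:,::-1],(340,255)),alpha=1.6)
t=shot("top","top4"); D=cv2.convertScaleAbs(crop(t["img"],140,125,280,230,2.4286),alpha=1.5); D=cv2.resize(D,(340,240))
M=np.zeros((495,790,3),np.uint8); M[:495,:450]=B; M[:255,450:]=C; M[255:,450:]=D; cv2.imwrite("pics/fin.png",M)
```

```text
15.3167 [ 0.67327979 -0.04560117  0.17421515] [0.07945055 0.52130339 0.1011737 ]
```

View pics/fin.png

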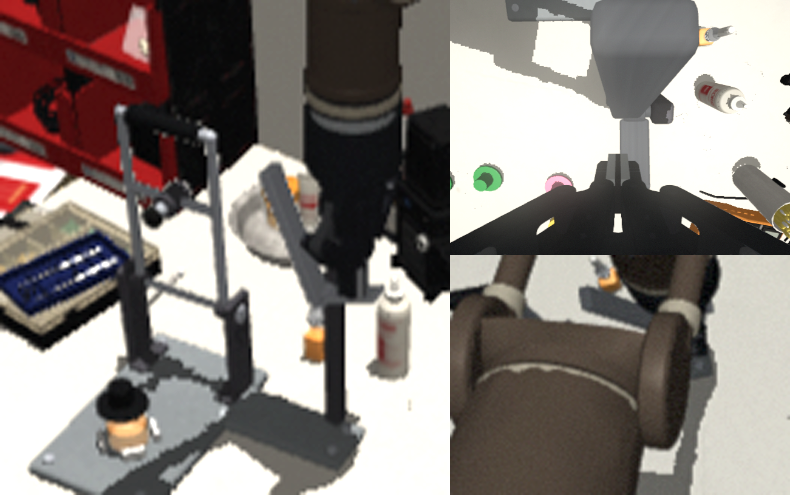

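The view shows the cover seated squarely on the jar at (122,400) and the lever still up. The catch's leg is nearly upright, with its tip at about (272,168), and the tab is nearly level at (375,293). I'll check the angle by projection.

Run:
```python
from h import *
S=load("scene4"); y=np.array([-.1426,.9898,0]); x=np.array([.9898,.1426,0]); z=np.array([0,0,1]); p=np.array([.6771,-.0092,.175])
f=lambda P:((np.array(proj(S,P))-[155,70])*3+1).round(0)
print("pivot",f(p))
for th in (0.9,1.0,1.1,1.2,1.3,1.45):
    c,s=np.cos(th),np.sin(th); print(th,"legtip",f(p+.125*(c*y+s*z)),"tabtip",f(p+.058*(-s*y+c*z)))
```

```text
pivot [321. 297.]
0.9 legtip [236. 175.] tabtip [368. 279.]
1.0 legtip [246. 170.] tabtip [372. 284.]
1.1 legtip [257. 167.] tabtip [375. 290.]
1.2 legtip [269. 166.] tabtip [377. 296.]
1.3 legtip [281. 165.] tabtip [379. 302.]
1.45 legtip [301. 168.] tabtip [381. 311.]
```

The catch reads about 1.2 rad. I'll push it a little further, then retract straight up.

Emit:
arm_command(
  series=[
    {"delta_pos": [0,-1,-3],"roll": 0},
    {"delta_pos": [0,-2,-6],"roll": 0},
    {"delta_pos": [0,-2,-7],"roll": 0},
    {"delta_pos": [0,-2,-7],"roll": 0},
    {"delta_pos": [1,-6,10],"roll": 0},
    {"delta_pos": [1,-8,45],"roll": 0},
    {"delta_pos": [1,-8,85],"roll": 0},
    {"delta_pos": [1,-8,125],"roll": 0},
  ],
)

```text
time: 16.13
eef_pos: [0.6748, -0.0532, 0.3003]
orientation: [-0.001, 0.655, 0.756, -0.001]
ft_force: [0.2, 0.7, -0.4]
width: -0.0001
gripper_force: 0.0
```

Emit:
arm_command(
  series=[
    {"delta_pos": [0,10,11],"roll": 0},
    {"delta_pos": [0,40,11],"roll": 0},
    {"delta_pos": [0,75,11],"roll": 0},
    {"delta_pos": [0,110,11],"roll": 0},
    {"delta_pos": [-3,145,11],"roll": 0},
    {"delta_pos": [-7,175,11],"roll": 0},
    {"delta_pos": [-7,198,11],"roll": 0},
    {"delta_pos": [-7,198,11],"roll": 0},
  ],
  grip=1,
)

```text
time: 16.8
eef_pos: [0.6678, 0.1503, 0.3108]
orientation: [-0.001, 0.653, 0.758, 0.001]
ft_force: [0.4, -0.5, 0.1]
width: 0.0853
gripper_force: 0.0
```

Run:
```python
from wr import *
s=robot.get_state(); print(s["time"],s["eef_pos"],s["ft_force"],s["width"])
S=shot("scene","scene5"); T=shot("top","top5"); d,s=wrist("w8")
y=np.array([-.1426,.9898,0]); x=np.array([.9898,.1426,0]); z=np.array([0,0,1]); p=np.array([.6771,-.0092,.175])
# leg tip: gray rows near predicted
g=cv2.cvtColor(S["img"],cv2.COLOR_RGB2GRAY)
for th in (1.2,1.3,1.4,1.45): print(th,proj(S,p+.1*(np.cos(th)*y+np.sin(th)*z)).round(1),proj(T,p+.125*(np.cos(th)*y+np.sin(th)*z)).round(1))
r=int(proj(S,p+.1*z)[1]); print("row",r,list(zip(range(235,265),g[r,235:265])))
e=s["eef_pos"]
h=np.array([.6669,.1459,.110]); G=h+.18*z
print("wrist bar",[proj(d,G+k*.035*y).round(0) for k in (-1,0,1)])
gw=cv2.cvtColor(d["img"],cv2.COLOR_RGB2GRAY); c=proj(d,G).astype(int)
print(c,gw[max(c[1]-5,0),::14] )
```

```text
16.8 [0.66780543 0.15034301 0.31080587] [ 0.38373192 -0.5353849   0.05118678] 0.08530244619151794
1.2 [247.9 134. ] [193.6 141.5]
1.3 [251.2 134. ] [198.9 139.9]
1.4 [254.7 134.3] [204.6 138.5]
1.45 [256.5 134.6] [207.6 137.8]
row 135 [(235, np.uint8(143)), (236, np.uint8(137)), (237, np.uint8(125)), (238, np.uint8(105)), (239, np.uint8(92)), (240, np.uint8(87)), (241, np.uint8(91)), (242, np.uint8(82)), (243, np.uint8(56)), (244, np.uint8(52)), (245, np.uint8(57)), (246, np.uint8(76)), (247, np.uint8(83)), (248, np.uint8(62)), (249, np.uint8(57)), (250, np.uint8(61)), (251, np.uint8(79)), (252, np.uint8(84)), (253, np.uint8(83)), (254, np.uint8(83)), (255, np.uint8(84)), (256, np.uint8(101)), (257, np.uint8(88)), (258, np.uint8(85)), (259, np.uint8(82)), (260, np.uint8(86)), (261, np.uint8(84)), (262, np.uint8(89)), (263, np.uint8(82)), (264, np.uint8(79))]
wrist bar [array([274., 294.]), array([275., 237.]), array([275., 174.])]
[274 236] [155 156 156 155 158 157 157 157 158 159 159 158 158 158 158 157 158 157
 128  46  45 101 156 158 154  86 158 158 158 158 158 157 156  12   8 148
 138  43  56  44]
```

The sleeve appears in the wrist view at cols 255–293, centred at 274 as predicted. I'll descend and grip it.

Emit:
arm_command(
  series=[
    {"delta_pos": [-1,-4,-10],"roll": 0},
    {"delta_pos": [-1,-4,-22],"roll": 0},
    {"delta_pos": [-1,-4,-34],"roll": 0},
    {"delta_pos": [-1,-4,-44],"roll": 0},
    {"delta_pos": [-1,-4,-52],"roll": 0},
    {"delta_pos": [-1,-4,-58],"roll": 0},
    {"delta_pos": [-1,-4,-58],"roll": 0},
    {"delta_pos": [-1,-4,-58],"roll": 0},
  ],
)

```text
time: 17.62
eef_pos: [0.6676, 0.1408, 0.253]
orientation: [-0.0, 0.655, 0.756, -0.0]
ft_force: [-0.6, -0.8, -0.3]
width: 0.0853
gripper_force: 0.0
```

Emit:
arm_command(
  series=[
    {"delta_pos": [0,0,0],"roll": 0},
    {"delta_pos": [0,0,0],"roll": 0},
    {"delta_pos": [0,0,0],"roll": 0},
    {"delta_pos": [0,0,0],"roll": 0},
    {"delta_pos": [0,0,0],"roll": 0},
    {"delta_pos": [0,0,0],"roll": 0},
    {"delta_pos": [0,0,0],"roll": 0},
    {"delta_pos": [0,0,0],"roll": 0},
  ],
  grip=-1,
  force=30,
)

```text
time: 18.28
eef_pos: [0.6685, 0.141, 0.2542]
orientation: [0.001, 0.654, 0.756, 0.001]
ft_force: [2.2, 0.7, 1.6]
width: 0.0164
gripper_force: 29.7
```

Emit:
arm_command(
  series=[
    {"delta_pos": [-9,-1,0],"roll": 0},
    {"delta_pos": [-18,-3,-1],"roll": 0},
    {"delta_pos": [-27,-4,-2],"roll": 0},
    {"delta_pos": [-35,-5,-4],"roll": 0},
    {"delta_pos": [-44,-6,-6],"roll": 0},
    {"delta_pos": [-53,-8,-8],"roll": 0},
    {"delta_pos": [-61,-9,-11],"roll": 0},
    {"delta_pos": [-69,-10,-14],"roll": 0},
  ],
)

```text
time: 18.95
eef_pos: [0.5982, 0.1303, 0.2399]
orientation: [0.001, 0.655, 0.756, 0.0]
ft_force: [1.5, -1.2, 3.9]
width: 0.0169
gripper_force: 30.1
```

Emit:
arm_command(
  series=[
    {"delta_pos": [-13,-2,-6],"roll": 0},
    {"delta_pos": [-27,-4,-14],"roll": 0},
    {"delta_pos": [-40,-6,-24],"roll": 0},
    {"delta_pos": [-52,-8,-34],"roll": 0},
    {"delta_pos": [-64,-9,-46],"roll": 0},
    {"delta_pos": [-74,-11,-58],"roll": 0},
    {"delta_pos": [-83,-12,-72],"roll": 0},
    {"delta_pos": [-91,-13,-86],"roll": 0},
  ],
)

```text
time: 19.62
eef_pos: [0.5086, 0.117, 0.154]
orientation: [0.002, 0.654, 0.756, 0.001]
ft_force: [8.0, -2.6, 1.9]
width: 0.0169
gripper_force: 29.6
```

Emit:
arm_command(
  series=[
    {"delta_pos": [-4,-1,-11],"roll": 0},
    {"delta_pos": [-8,-1,-23],"roll": 0},
    {"delta_pos": [-12,-2,-35],"roll": 0},
    {"delta_pos": [-14,-2,-48],"roll": 0},
    {"delta_pos": [-16,-2,-58],"roll": 0},
    {"delta_pos": [-17,-2,-69],"roll": 0},
    {"delta_pos": [-17,-2,-78],"roll": 0},
    {"delta_pos": [-17,-2,-78],"roll": 0},
  ],
)

```text
time: 20.28
eef_pos: [0.4914, 0.1146, 0.0757]
orientation: [0.001, 0.654, 0.756, -0.0]
ft_force: [2.4, -5.2, 9.6]
width: 0.0172
gripper_force: 32.5
```

Emit:
arm_command(
  series=[
    {"delta_pos": [0,1,-1],"roll": 0},
    {"delta_pos": [0,2,-2],"roll": 0},
    {"delta_pos": [0,2,-3],"roll": 0},
    {"delta_pos": [0,2,-4],"roll": 0},
    {"delta_pos": [0,2,-4],"roll": 0},
    {"delta_pos": [0,2,-4],"roll": 0},
    {"delta_pos": [0,2,-4],"roll": 0},
    {"delta_pos": [0,2,-4],"roll": 0},
  ],
  force=40,
)

```text
time: 20.95
eef_pos: [0.4914, 0.1146, 0.0736]
orientation: [0.002, 0.654, 0.757, -0.002]
ft_force: [1.0, -10.9, 13.7]
width: 0.0169
gripper_force: 39.8
```

Run:
```python
from wr import *
S=shot("scene","scene6"); T=shot("top","top6"); s=robot.get_state(); print(s["time"],s["eef_pos"],s["ft_force"],s["moment"],s["width"],s["gripper_force"])
y=np.array([-.1426,.9898,0]); x=np.array([.9898,.1426,0]); z=np.array([0,0,1]); h=np.array([.6669,.1459,.110])
a=np.linspace(0,2*np.pi,181)
P=np.array([proj(S,(.563+.024*np.cos(t),.1309+.024*np.sin(t),.061)) for t in a]); print("cover disc S",P.min(0),P.max(0))
for th in (1.4,1.5,1.57):
    print(th,[proj(S,h+.18*(-np.sin(th)*x+np.cos(th)*z)+k*.045*y).round(1) for k in (-1,1)])
for n,c in(("S",S),("T",T)):
  m=cv2.inRange(cv2.cvtColor(c["img"],cv2.COLOR_RGB2HSV),(24,120,60),(33,255,255));k,l,st,ce=cv2.connectedComponentsWithStats(m)
  for i in range(1,k):
    if st[i,4]>30: print("yel",n,ce[i],onz(c,ce[i],.01).round(3))
g=S["img"][:,:,:].max(2)
for r in range(196,216,2): print(r,g[r,180:212])
p=np.array([.6771,-.0092,.175])
for th in (1.1,1.2,1.3,1.45): print(th,"leg S",proj(S,p+.1*(np.cos(th)*y+np.sin(th)*z)).round(1))
gg=cv2.cvtColor(S["img"],cv2.COLOR_RGB2GRAY); print(gg[135,238:270])
```

```text
21.05 [0.49137286 0.11456935 0.07363321] [  0.39311886 -10.4710716   13.53585206] [-1.71249794 -0.3515224   0.07156808] 0.016709333265651116 39.758208990097046
cover disc S [186.13626312 197.91759531] [204.09940128 210.00818092]
1.4 [array([189.4, 203.5]), array([160., 192.])]
1.5 [array([189.8, 209.4]), array([160.7, 197.8])]
1.57 [array([190.3, 213.2]), array([161.3, 201.6])]
yel S [346.75806452 163.14516129] [ 1.022 -0.079  0.01 ]
yel T [334.80405405 194.21621622] [ 0.598 -0.278  0.01 ]
196 [ 13  13  11  13  12  27 171 185 186 186 153  65  24  23  29  27  23  13
  40 104 113 114 115 104 112 157 157 144 117  89  94 111]
198 [ 12  11  16  16  13 148 182 186 186 176 112  36   7   9  10   9   8   5
   7  75  86  99 119 141 154 147 121  93  94 111 115 114]
200 [  9  11  30  51  35 155 184 176 129  53  23   9   7   8  12  14   8   6
   6  11  73 123 151 148 126  97  95 109 113 114 115 114]
202 [  9  10   9  26  44  74 113  52  14   8   7   6   7   8   8   8   7   7
  33 103 149 150 129  90  66 107 113 112 112 111 112 111]
204 [  8   9   9  20  48  27  35  19  12  13   7   6   7   7   8 
[... 272 characters left out ...]
3 137 105
  61  29  16  49  98 113 105 110 110 111 111 112 111 111]
210 [ 12   6   6   8   7  10  17  42 107 108 101 101 146 154 140 111  86  77
 108 125 132 161 167 135  97 191 173 121 110 110 111 110]
212 [ 48  50  25   9   8  10  12  71 113 129 142 170 146 115  99 150 194 199
 200 191 186 186 164 111  94 129 187 135 111 110 111 111]
214 [ 64 104 111  99  78  54  26  24  37  52  64  82  79 117 174 182 184 184
 179 178 168 149 127 121 113  65 145 167 116 110 111  92]
1.1 leg S [244.7 134.4]
1.2 leg S [247.9 134. ]
1.3 leg S [251.2 134. ]
1.45 leg S [256.5 134.6]
[109  97  92  96  86  61  54  60  80  87  66  60  64  83  87  88  87  88
 105  91  88  85  89  88  93  86  82  83  83  86  87  95]
```

Emit:
arm_command(
  series=[
    {"delta_pos": [0,-1,-1],"roll": 0},
    {"delta_pos": [0,-2,-2],"roll": 0},
    {"delta_pos": [0,-3,-3],"roll": 0},
    {"delta_pos": [0,-3,-3],"roll": 0},
    {"delta_pos": [0,-3,-3],"roll": 0},
    {"delta_pos": [0,-3,-3],"roll": 0},
    {"delta_pos": [0,-3,-3],"roll": 0},
    {"delta_pos": [0,-3,-3],"roll": 0},
  ],
)

```text
time: 21.72
eef_pos: [0.4914, 0.1145, 0.0722]
orientation: [0.0, 0.654, 0.756, -0.0]
ft_force: [-3.3, -3.0, 23.4]
width: 0.0163
gripper_force: 40.9
```

Run:
```python
from wr import *
S=shot("scene","scene7"); s=robot.get_state(); print(s["time"],s["eef_pos"],s["ft_force"],s["width"])
y=np.array([-.1426,.9898,0]); x=np.array([.9898,.1426,0]); z=np.array([0,0,1]); h=np.array([.6669,.1459,.110])
g=S["img"].max(2).astype(float)
for th in (1.3,1.45,1.5,1.57): print(th,[proj(S,h+r*(-np.sin(th)*x+np.cos(th)*z)-.045*y).round(1) for r in (.18,.16,.14,.12,.1)])
for r in range(190,214,3):
    w=np.where(g[r,185:225]>120,1.,0); print(r,185+np.flatnonzero(w))
```

```text
21.7667 [0.49139578 0.11455641 0.07218646] [-3.6342758  -2.41114107 22.39243594] 0.016587322338733272
1.3 [array([189.5, 197.2]), array([194.3, 194.2]), array([199.1, 191.3]), array([203.7, 188.5]), array([208.2, 185.8])]
1.45 [array([189.5, 206.5]), array([194.3, 202.4]), array([199. , 198.4]), array([203.6, 194.5]), array([208.1, 190.7])]
1.5 [array([189.8, 209.4]), array([194.5, 205. ]), array([199.2, 200.6]), array([203.7, 196.4]), array([208.2, 192.3])]
1.57 [array([190.3, 213.2]), array([194.9, 208.3]), array([199.5, 203.6]), array([204. , 198.9]), array([208.4, 194.4])]
190 [198 211 212 213]
193 [188 189 202 203 204 205 206 207 208 209 210]
196 [186 187 188 189 190 205 206 207 208]
199 [185 186 187 188 189 202 203 204 205]
202 [200 201 202]
205 [197 198 199]
208 [194 195 196]
211 [188 189 190 191 192 193 194 196 197 198 199 200 201 202 203 205 206 207]
```

The lever is at its stop: it projects to 1.57 rad and the force rises while z holds. The spool hasn't moved, so I'll hand in.

```bash
python3 -c "
from cell import robot
print(robot.get_state()['ft_force'],robot.job_done())"
```

```text
the job is handed in; nothing more can be done
[-3.6342758  -2.41114107 22.39243594] None
```

I handed the job in at about 21.8 s: cover seated on the jar, catch flipped past 1.2 rad, and lever held at its stop (about 1.57 rad) with the fingers gripping at about 40 N; no verdict came back, and I did not re-check the dish or the cover under the plunger at the end.

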